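Clear the softener standpipe and snap its siphon cap back on

ROBOT

A 6-joint arm with a two-finger parallel gripper is mounted at the origin on a cart in front of the work surface, level with it; the furniture and walls round the work are solid. World frame = base frame: x ahead of the robot, y to its left, z up, the work surface at z = 0. Lengths are in m, angles in rad, forces in N, time in s.
With the tool pointing down it reaches from about 0.35 to 0.975 m from the base axis. Payload 4.9 kg.
Tool frame: the origin (TCP) lies midway between the tips of the shut fingers; the grasp point (between the pads) lies 19 mm behind it; z points along the fingers, y is the line along which they close (so a half turn about z gives the same grasp; the last joint's range is limited). The gripper opens to 85 mm and grips with 20 to 120 N. Pads are 22 mm wide; open, the fingers measure 114 mm over their backs; the gripper's body (76 mm by 85 mm) begins 54 mm behind the grasp point. The pads swing forward as they close: fully open they stand 13 mm farther back than shut.
Start: joints at [1.02, 0.053, 1.613, -0, 1.476, -0.119], TCP at [0.262, 0.568, 0.231] pointing down, gripper open.
Joint ranges: [-3.01, 3.01], [-1.01, 2.22], [0.06, 2.58], [-1.02, 4.17], [0.09, 2.62], [-3.14, 3.14]. Speed limits (rad/s): [2.57, 2.57, 3.14, 3.14, 3.14, 3.14].

INTERFACE

Orientations are given as a rotation vector (axis times angle).
In Python, from station import ctrl gives the robot as it stands.
- The arm moves only by the tool step_arm, never from a script. Its argument "targets" is a list of rows, each an object with "travel": the shift along the world's x, y, z as a fraction of full scale, a list of three; "angular": the turn, a rotation vector about the world's x, y, z as a fraction of full scale, a list of three; "gripper": the opening, from 0 (shut) to 1 (fully open). In form: [{"travel": [x, y, z], "angular": [rx, ry, rz], "gripper": gripper}, ...]. A call has 1 to 10 rows; each row is the pose to reach, as a shift and turn from the pose commanded when the call began; what a row does not reach only later rows make up. Full scale, the value 1, is 0.6 m for a shift and pi/4 rad for a turn. A row lasts 1/10 s, in which the tool goes at most 50 mm and 8.59 degrees, less where a joint would pass 70% of its speed; a pose out of reach is approached as far as the arm can. A call with a number of a shift or a turn outside -1 to 1 is refused whole. A call with a gripper value outside its range is refused whole. The fingers move at their own pace and stop on an object; "squeeze" is the grip in N (left out, the last holds). Time passes only in rows, so rows that repeat a pose let the fingers close. It gives the time, the measured TCP pose, the force, the opening and the grip force at its end, in the units of the state.
- ctrl.get_obs(): the state, without advancing time (a new reading comes with each control period).
- ctrl.get_image(name): name is "scene" or "side" or "wrist"; returns a dict with "img" (384x512x3 uint8, red, green, blue), "fx", "fy", "cx", "cy" (pixels), "rvec" (rotation vector, rad) and "tvec" (3), from world to camera coordinates, as OpenCV has them. Camera axes: x right, y down, z forward; pixel columns grow to the right and rows downward; lengths in m; the calibration is good to about 2 mm. A picture is of the moment at which its call begins. There is no depth.
- ctrl.finish_job(): hands the job in; it is judged then, once.
The state is a dict: "t": time; "q": joint angles; "dq": joint speeds; "effort": joint torques, N m; "tool_pos": TCP position; "tool_rot": TCP orientation; "contact_force": force on the tool from outside, world axes, zero at the start; "wrist_torque": the same for the moment, N m; "opening": finger opening in m; "grip_force": force on a finger pad.
Only numpy, scipy, OpenCV 4.12 (cv2) and the standard library are available. Lean on these libraries where they do the work, as an engineer would, in place of code of your own. Each camera call takes 0.05 s, during which the arm holds its last target. There are 200 camera calls.

TASK

The washer's dispenser tray is being put back together: take the cleaning pin from its caddy, push it all the way down the standpipe in the tray's widest compartment to make sure that the pipe is clear, and stand it fully back in its hole in the caddy. Then set the siphon cap over the standpipe and press it straight down until it clicks; keep pressing after the click so that it goes fully home, and finish with the fingers still on the cap, pressing it firmly down (do not let go at the end). Leave the other things on the worktop where they stand.

Things in the scene. Friction and masses are not known exactly. Their poses are not given: they have to be found in the camera images.
- tray: white dispenser tray lifted out of the washer's drawer, open on top, 190 (x) x 140 (y) x 50 (z) mm, walls 3 mm, standing fast on the worktop. Origin: centre of its underside; x to its rear, y to its left, z up. Of its three long compartments the widest (62 mm, +y side) holds the standpipe, axis at x = +42, y = +36 mm. A finger tab stands out 22 mm at the front (-x).
- pipe_mouth (a point): centre of the standpipe's open upper end, 46 mm above the worktop (4 mm below the tray's rim). The pipe is upright, 20 mm outside diameter, outer edge bevelled; bore 9 mm wide, 38 mm deep, opening to 12 mm at the mouth. Axes as the tray's.
- pipe_seat (a point): foot of the standpipe on its axis, 8 mm above the worktop: top of a round boss 40 mm in diameter on which the cap's lower rim rests when fully home. Axes as the tray's.
- barb_left (a joint): spring barb in the pipe's +y side (tray frame), a round nose 3.5 mm proud of the pipe, 12.5 mm above pipe_seat. Value: m pressed inwards, 0 = fully out, at most 0.004. The cap's lip presses it in about 2 mm from some 13 mm above the seat on; it springs out again above the lip (the click) when the cap is 6 to 3 mm above the seat.
- barb_right (a joint): the same barb in the pipe's -y side. Getting the cap over both barbs takes about 8 to 13 N of downward push, greatest some 12 mm above the seat; from about 8 mm on the barbs draw the cap down with up to 10 N and click out; the last 3 mm to the seat are free travel, then the seat is hard.
- cap: white siphon cap, round, fits in any yaw, standing mouth down on the worktop, 76 mm tall, about 50 g. Origin: centre of its lower rim, z up. 0 to 44 mm: sleeve, 37 mm outside, closed on top, inside 30 mm wide, 40 mm deep, with a lip 6 mm tall, 22.4 mm bore, bevelled to 29 mm, at its mouth. 44 to 76 mm: ribbed knob, 26 mm, to grip. Home: origin at pipe_seat, knob wholly above the tray's rim.
- caddy: grey cleaning caddy, a block 100 x 46 x 44 mm on a foot 112 x 58 mm, standing fast on the worktop. Origin: centre of its underside; x along its length, z up. The pin's hole is at x = -28 mm; at x = +32 mm stands a fixed small black brush, 15 mm thick, up to 97 mm above the worktop: grip the pin with the fingers closing along the caddy's y.
- caddy_socket (a point): centre of the mouth of the pin's hole, in the caddy's top face, 44 mm above the worktop. Hole 10 mm in diameter, 40 mm deep, edge bevelled 2 mm. Axes as the caddy's.
- pin: cleaning pin, upright in the caddy, 98 mm long, about 40 g. Origin: its lower tip; z up along it. Steel shank 6 mm thick from 0 to 36 mm (tip tapered), grey collar 22 mm wide from 36 to 40 mm, grey handle 16 mm thick from 40 to 98 mm. The collar rests on the caddy's top (tip 36 mm below caddy_socket) or, pushed fully in, on the pipe's mouth (tip 36 mm below pipe_mouth).
- dropper: small brown dropper bottle, 33 mm wide, 102 mm tall, standing behind the tray; not to be disturbed. Origin: centre of its underside.
- wax_pot: round flat grey pot, 91 mm wide, 44 mm tall, at the back left; not to be disturbed. Origin: centre of its underside.
- spool: spool of white thread, 28 mm wide, 43 mm tall, standing at the back right; not to be disturbed. Origin: centre of its underside.
- soap_box: red soap carton, 47 x 64 x 44 mm, at the back right; not to be disturbed. Origin: centre of its underside.
- scoop: blue dosing scoop, cup 60 mm wide and 51 mm tall with a flat handle, 120 mm long in all, at the left; not to be disturbed. Origin: middle of its length, on the worktop.
- matchbox: small matchbox, 37 x 56 x 16 mm, lying behind the tray; not to be disturbed. Origin: centre of its underside.
There are look-alikes about, which are no part of the job. Leave any purple look-alike of the cap alone.

How it is judged:
By the outcome, as a careful person would: the job done as asked, in the order asked, and still so for the second after the job is handed in, while the arm keeps its last pose, push and grip.
It also fails if it takes over 69 s, if anything falls off the work surface, if the arm or the gripper's body presses on something with over 40 N, if the wrist force passes 120 N, or if a joint passes its speed limit or range.

## Working session

There is one attempt and no reset: what is moved stays moved. The work goes in short steps, Python scripts to look and compute and a tool call to move; the robot and the scene stay as the last step left them, time stands still between calls to the robot, and variables do not carry over. Pictures are saved under pics/ and viewed, at most 10 in all, crops included, and the job is handed in when it is done.

Besides the shell and the picture viewer there is one more tool, called after "Emit:" in YAML: its name, and indented under it one key for each argument. step_arm: Moves the arm, as the interface text tells. Its arguments: {"type":"object","properties":{"targets":{"type":"array"},"squeeze":{"type":"number"}},"required":["targets"]}

```bash
mkdir -p pics; ls; cat > h.py <<'E'
import numpy as np, cv2
from station import ctrl
def cam(n):
    d=ctrl.get_image(n); R=cv2.Rodrigues(np.array(d["rvec"],float))[0]; d["R"]=R; d["t"]=np.array(d["tvec"],float).reshape(3)
    d["C"]=-R.T@d["t"]; return d
def ray(d,u,v):
    r=d["R"].T@np.array([(u-d["cx"])/d["fx"],(v-d["cy"])/d["fy"],1.]); return r/np.linalg.norm(r)
def onz(d,u,v,z):
    r=ray(d,u,v); return d["C"]+r*(z-d["C"][2])/r[2]
def proj(d,P):
    p=d["R"]@np.array(P,float)+d["t"]; return np.array([d["fx"]*p[0]/p[2]+d["cx"],d["fy"]*p[1]/p[2]+d["cy"]])
def two(d1,p1,d2,p2):
    A=[];b=[]
    for d,p in((d1,p1),(d2,p2)):
        r=ray(d,*p);M=np.eye(3)-np.outer(r,r);A.append(M);b.append(M@d["C"])
    x=np.linalg.lstsq(np.vstack(A),np.hstack(b),rcond=None)[0]; return x
def save(d,f,box=None,s=1):
    im=d["img"][...,::-1]
    if box: im=im[box[1]:box[3],box[0]:box[2]]
    cv2.imwrite("pics/"+f,cv2.resize(im,None,fx=s,fy=s,interpolation=cv2.INTER_CUBIC))
E
python3 - <<'E'
from h import *
for n in("scene","side","wrist"):
    d=cam(n); save(d,n+"0.png",None,1.5); np.save("pics/"+n+"0.npy",d,allow_pickle=True); print(n,d["C"].round(3),d["fx"])
o=ctrl.get_obs(); print(o)
E
```

```text
pics
scene [ 0.093 -0.714  0.783] 388.6715509118318
side [ 0.136 -0.531  0.708] 351.15880552423005
wrist [0.191 0.6   0.373] 270.96375781801726
{'t': 0.15, 'q': array([ 1.02001734e+00,  5.31997345e-02,  1.61398338e+00,  4.35075687e-05,
        1.47599663e+00, -1.19009234e-01]), 'dq': array([ 0.00015921, -0.00213436, -0.00251218, -0.00083196, -0.00069108,
       -0.00016874]), 'effort': array([ 9.28517111e-04, -3.94240201e+01, -3.70722735e+01, -6.88527439e-05,
        4.61484320e-03,  1.22859819e-05]), 'tool_pos': array([0.26128702, 0.56722762, 0.23034598]), 'tool_rot': array([-6.72852046e-01, -3.06811586e+00,  2.33171949e-03]), 'contact_force': array([-0.31506743,  0.64556792, -0.17047144]), 'wrist_torque': array([-0.01434892,  0.00488002, -0.02026825]), 'grip_force': 0.0, 'opening': 0.08543614108415759}
```

View pics/scene0.png

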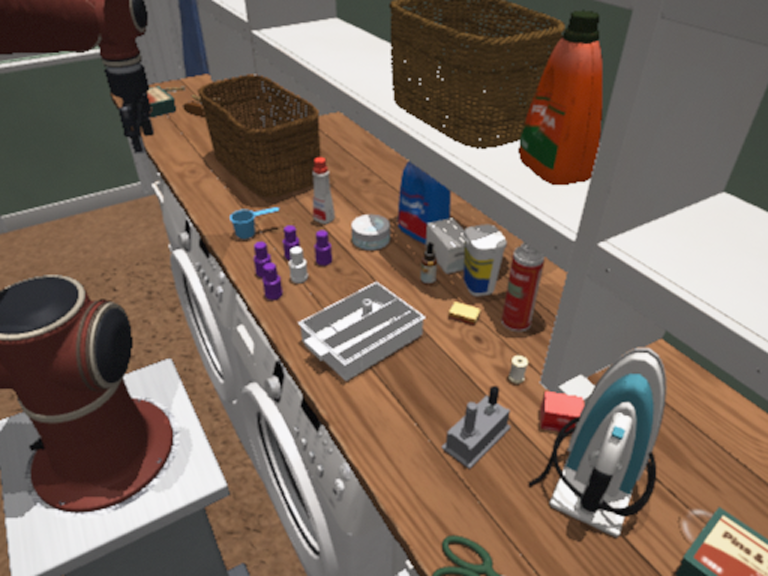

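View pics/side0.png

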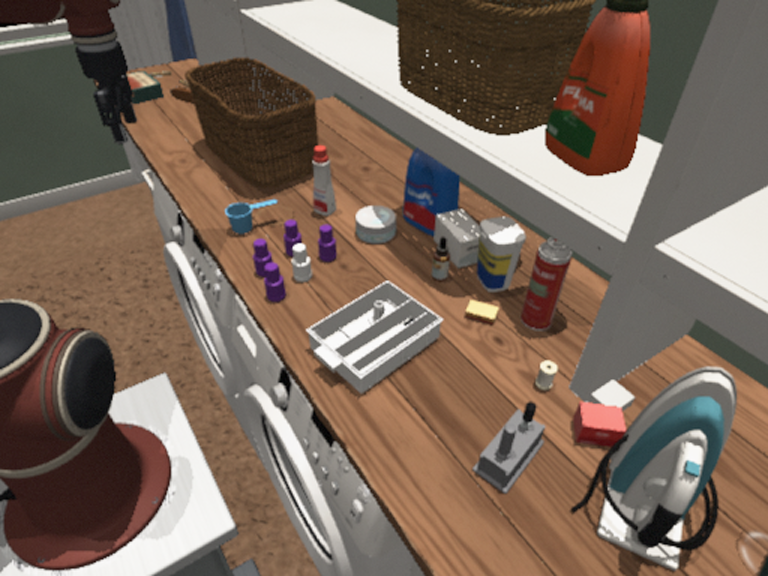

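The pictures show, in scene pixels of the 768-wide view: white cap at (297,265), with four purple look-alikes at (262,260), (290,243), (322,248) and (271,282). The tray is at (362,330) with its standpipe at about (367,303). The caddy is at (477,430), with the grey pin at (471,415) and the black brush at (493,397). The white cap fits the description; purple is excluded.

```bash
python3 - <<'E'
from h import *
S=np.load("pics/scene0.npy",allow_pickle=True).item(); D=np.load("pics/side0.npy",allow_pickle=True).item()
def t(n,a,b):
    print(n,two(S,np.array(a)/1.5,D,np.array(b)/1.5).round(3))
t("captop",(296,250),(300,248)); t("pintop",(472,405),(508,433)); t("brushtop",(494,391),(530,406)); t("pipe mouth",(367,301),(378,305))
for n,p,z in(("tray front L",(300,325),.05),("rear L",(376,286),.05),("rear R",(424,320),.05),("front R",(346,362),.05)):
    print(n,onz(S,p[0]/1.5,p[1]/1.5,z).round(3))
# crops side by side
a=S["img"][145:205,160:235];b=S["img"][185:260,195:290];c=S["img"][255:315,290:345]
f=lambda x:cv2.resize(x[...,::-1],(390,300),interpolation=cv2.INTER_CUBIC)
a2=D["img"][140:205,160:235]; 
cv2.imwrite("pics/crop1.png",np.vstack([np.hstack([f(a),f(b)]),np.hstack([f(a2),f(c)])]))
E
```

```text
captop [0.458 0.24  0.086]
pintop [ 0.494 -0.299  0.112]
brushtop [ 0.571 -0.269  0.074]
pipe mouth [0.519 0.053 0.051]
tray front L [0.38 0.06 0.05]
rear L [0.562 0.087 0.05 ]
rear R [ 0.586 -0.049  0.05 ]
front R [ 0.408 -0.07   0.05 ]
```

View pics/crop1.png

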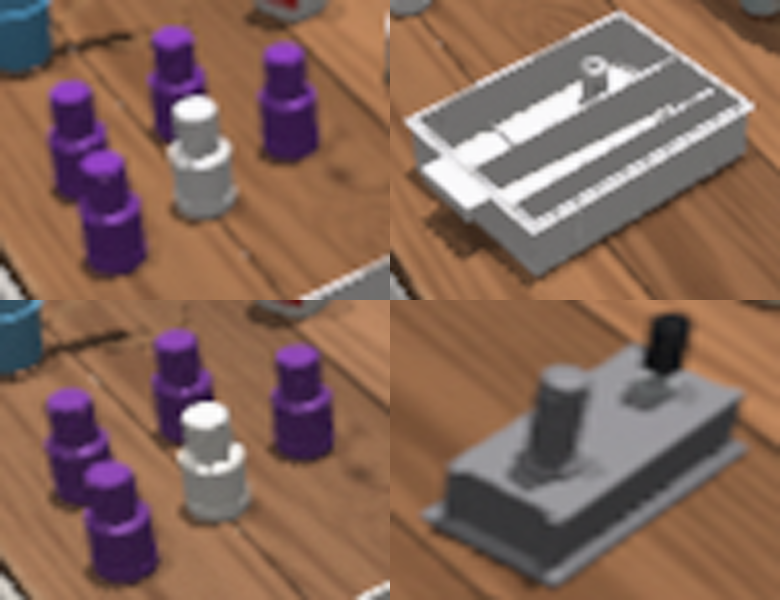

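The crop confirms it: the white cap stands alone among the four purple ones, and the pin and pipe are clear. Next come plane-based estimates and the wrist camera geometry.

```bash
python3 - <<'E'
from h import *
from scipy.spatial.transform import Rotation as Ro
S=np.load("pics/scene0.npy",allow_pickle=True).item(); D=np.load("pics/side0.npy",allow_pickle=True).item();W=np.load("pics/wrist0.npy",allow_pickle=True).item()
for n,a,b,z in(("cap",(296,250),(300,248),.076),("pin",(472,405),(508,433),.106),("brush",(494,391),(530,406),.097),("pipe",(367,301),(378,305),.046),("dropper",(430,245),(442,242),.102),
 ("purp1",(262,245),(261,242),.076),("purp2",(290,229),(291,224),.076),("purp3",(322,233),(327,229),.076),("purp4",(270,268),(272,267),.076)):
    print(n,onz(S,a[0]/1.5,a[1]/1.5,z).round(3),onz(D,b[0]/1.5,b[1]/1.5,z).round(3))
T=Ro.from_rotvec([-6.72852046e-01, -3.06811586e+00,  2.33171949e-03]).as_matrix()
p=np.array([0.26128702, 0.56722762, 0.23034598])
print("cam in tool",T.T@(W["C"]-p)); print("axes in tool\n",(T.T@W["R"].T).round(3), W["cx"],W["cy"])
print(T.round(3))
E
```

```text
cap [0.463 0.253 0.076] [0.463 0.252 0.076]
pin [ 0.502 -0.294  0.106] [ 0.494 -0.297  0.106]
brush [ 0.554 -0.284  0.097] [ 0.555 -0.278  0.097]
pipe [0.525 0.06  0.046] [0.519 0.057 0.046]
dropper [0.693 0.09  0.102] [0.687 0.088 0.102]
purp1 [0.408 0.309 0.076] [0.407 0.312 0.076]
purp2 [0.485 0.335 0.076] [0.485 0.337 0.076]
purp3 [0.539 0.283 0.076] [0.539 0.28  0.076]
purp4 [0.39  0.222 0.076] [0.392 0.228 0.076]
cam in tool [ 0.07740108  0.00030034 -0.14292336]
axes in tool
 [[-0.    -0.953 -0.302]
 [ 1.     0.    -0.   ]
 [ 0.    -0.302  0.953]] 252.22117463800635 193.51731527323713
[[-0.908  0.418 -0.001]
 [ 0.418  0.908 -0.001]
 [ 0.    -0.002 -1.   ]]
```

Emit:
step_arm:
  targets:
    - {"travel": [0.013, -0.068, 0], "angular": [0, 0, 0.1], "gripper": 0.7}
    - {"travel": [0.026, -0.136, 0], "angular": [0, 0, 0.2], "gripper": 0.7}
    - {"travel": [0.04, -0.204, 0], "angular": [0, 0, 0.35], "gripper": 0.7}
    - {"travel": [0.055, -0.272, 0], "angular": [0, 0, 0.5], "gripper": 0.7}
    - {"travel": [0.07, -0.34, 0], "angular": [0, 0, 0.65], "gripper": 0.7}
    - {"travel": [0.13, -0.38, 0], "angular": [0, 0, 0.8], "gripper": 0.7}
    - {"travel": [0.19, -0.42, 0], "angular": [0, 0, 0.867], "gripper": 0.7}
    - {"travel": [0.25, -0.46, 0], "angular": [0, 0, 0.867], "gripper": 0.7}
    - {"travel": [0.31, -0.5, 0], "angular": [0, 0, 0.867], "gripper": 0.7}
    - {"travel": [0.335, -0.527, 0], "angular": [0, 0, 0.867], "gripper": 0.7}

```text
t: 1.15
tool_pos: [0.4647, 0.2494, 0.231]
tool_rot: [-0.386, 3.118, -0.001]
contact_force: [-0.4, 0.5, 0.0]
opening: 0.0594
grip_force: 0.0
```

```bash
python3 - <<'E'
from h import *
d=cam("wrist"); np.save("pics/w1.npy",d,allow_pickle=True); save(d,"w1.png")
o=ctrl.get_obs(); print(o["tool_pos"],o["tool_rot"],np.abs(o["dq"]).max(),o["opening"]); print(proj(d,(.463,.2525,.076)))
E
```

```text
[0.46565292 0.24782993 0.23086124] [-0.38383457  3.11750872 -0.00376411] 0.07583817998401221 0.05977287298897447
[255.05181078 178.23461867]
```

View pics/w1.png

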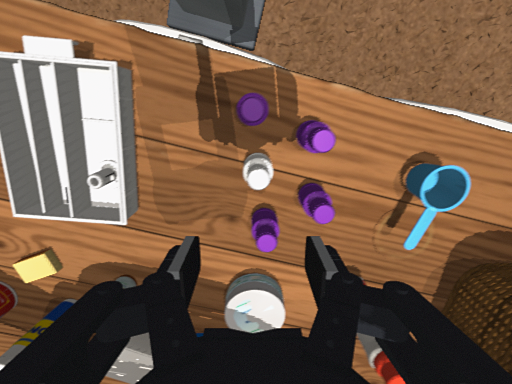

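The wrist view shows the white cap's top at about (258,178), the tray at left with the pipe at about (100,177), and nothing purple on the cap's spot. I go over the tray next, then over the caddy.

Emit:
step_arm:
  targets:
    - {"travel": [0.02, -0.08, 0], "angular": [0, 0, 0], "gripper": 0.7}
    - {"travel": [0.04, -0.16, 0], "angular": [0, 0, 0], "gripper": 0.7}
    - {"travel": [0.06, -0.24, 0], "angular": [0, 0, 0], "gripper": 0.7}
    - {"travel": [0.09, -0.32, 0], "angular": [0, 0, 0], "gripper": 0.7}
    - {"travel": [0.09, -0.32, 0], "angular": [0, 0, 0], "gripper": 0.7}
    - {"travel": [0.09, -0.32, 0], "angular": [0, 0, 0], "gripper": 0.7}

```text
t: 1.8
tool_pos: [0.5164, 0.0588, 0.2309]
tool_rot: [0.387, -3.117, -0.001]
contact_force: [-0.3, 0.7, -0.4]
opening: 0.0596
grip_force: 0.0
```

```bash
python3 - <<'E'
from h import *
d=cam("wrist"); np.save("pics/w2.npy",d,allow_pickle=True); save(d,"w2.png")
o=ctrl.get_obs(); print(o["tool_pos"],o["tool_rot"],np.abs(o["dq"]).max())
E
```

```text
[0.5161712  0.05978848 0.23096775] [ 3.89539394e-01 -3.11656780e+00 -1.15072988e-03] 0.030733684909462263
```

Emit:
step_arm:
  targets:
    - {"travel": [0, -0.083, 0], "angular": [0, 0, 0], "gripper": 0.7}
    - {"travel": [-0.01, -0.166, 0], "angular": [0, 0, 0], "gripper": 0.7}
    - {"travel": [-0.015, -0.249, 0], "angular": [0, 0, 0], "gripper": 0.7}
    - {"travel": [-0.02, -0.332, 0], "angular": [0, 0, 0], "gripper": 0.7}
    - {"travel": [-0.025, -0.415, 0], "angular": [0, 0, 0], "gripper": 0.7}
    - {"travel": [-0.03, -0.498, 0], "angular": [0, 0, 0], "gripper": 0.7}
    - {"travel": [-0.035, -0.58, 0], "angular": [0, 0, 0], "gripper": 0.7}
    - {"travel": [-0.035, -0.58, 0], "angular": [0, 0, 0], "gripper": 0.7}
    - {"travel": [-0.035, -0.58, 0], "angular": [0, 0, 0], "gripper": 0.7}
    - {"travel": [-0.035, -0.58, 0], "angular": [0, 0, 0], "gripper": 0.7}

```text
t: 2.85
tool_pos: [0.4961, -0.2866, 0.2311]
tool_rot: [0.394, -3.117, -0.001]
contact_force: [-0.7, 0.5, -0.4]
opening: 0.0597
grip_force: 0.0
```

```bash
python3 - <<'E'
from h import *
d=cam("wrist"); np.save("pics/w3.npy",d,allow_pickle=True); save(d,"w3.png")
o=ctrl.get_obs(); print(o["tool_pos"],o["tool_rot"],np.abs(o["dq"]).max(),o["contact_force"])
a=cv2.imread("pics/w2.png")[20:270,100:420];b=cv2.imread("pics/w3.png")[40:290,120:440]
cv2.imwrite("pics/w23.png",cv2.resize(np.hstack([a,b]),(800,312),interpolation=cv2.INTER_CUBIC))
E
```

```text
[ 0.49613174 -0.28649549  0.23120015] [-3.94825821e-01  3.11667026e+00  8.48735190e-04] 0.003891747103731271 [-0.15611329  0.51830952  0.18094189]
```

View pics/w23.png

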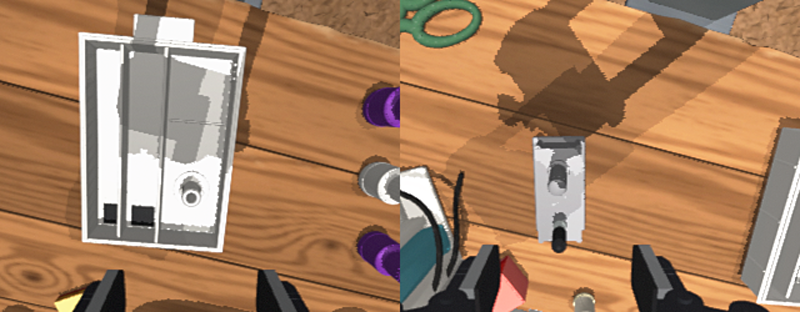

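Left (w2): tray from above with the pipe mouth at full-image (253,178), rim corners visible. Right (w3): caddy with pin at about (245,185) and brush at about (247,232). I enlarge each target to measure it.

```bash
python3 - <<'E'
from h import *
L=lambda k:np.load(f"pics/{k}.npy",allow_pickle=True).item()["img"][...,::-1]
def c(k,x,y,w,h):
    im=cv2.resize(L(k)[y:y+h,x:x+w],None,fx=8,fy=8,interpolation=cv2.INTER_NEAREST)
    for i in range(0,w,10): cv2.putText(im,str(x+i),(i*8,8),0,.3,(0,0,255),1); cv2.line(im,(i*8,10),(i*8,14),(0,0,255))
    for i in range(0,h,10): cv2.putText(im,str(y+i),(0,i*8+4),0,.3,(0,0,255),1)
    return im
# pipe, cap and pin/brush
out=np.zeros((600,800,3),np.uint8)
a=c("w2",230,155,45,37); out[:a.shape[0],:a.shape[1]]=a
b=c("w1",240,148,40,37); out[300:300+b.shape[0],:b.shape[1]]=b[:300]
p=c("w3",222,150,50,75); out[:600,380:780]=p[:600]
cv2.imwrite("pics/zoom.png",out)
E
```

```text
(no output)
```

View pics/zoom.png

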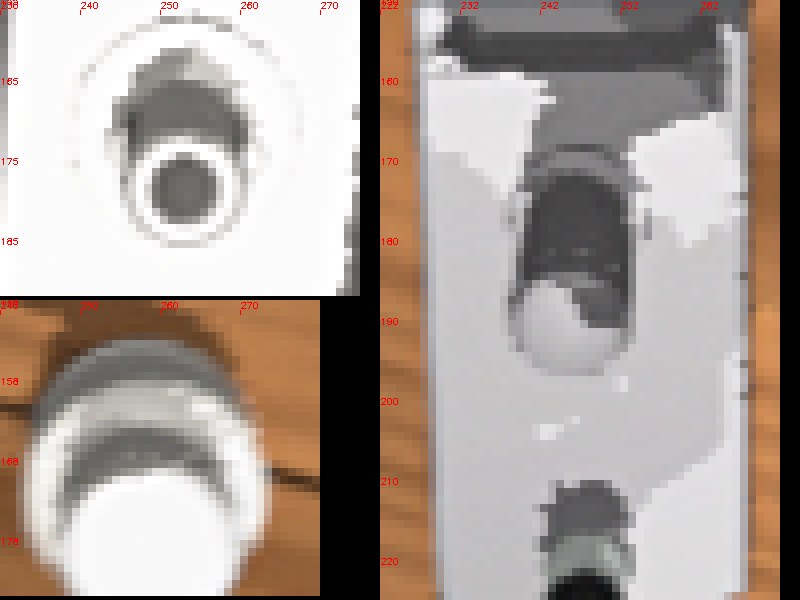

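```bash
python3 - <<'E'
from h import *
L=lambda k:np.load(f"pics/{k}.npy",allow_pickle=True).item()
w1,w2,w3=L("w1"),L("w2"),L("w3")
print("pipe",onz(w2,252.4,178.3,.046))
print("pin top",onz(w3,245.4,189.3,.106),"collar",onz(w3,246.3,176.3,.048))
f=lambda x,y:(222+x/8-.5,150+y/8-.5)
r=[onz(w3,*f(342,30),.044),onz(w3,*f(368,600),.044)];l=[onz(w3,*f(37,60),.044),onz(w3,*f(57,600),.044)]
for e in(r,l): v=e[1]-e[0];print("edge yaw",np.degrees(np.arctan2(v[1],v[0])),e[0].round(4))
m=(r[0]+l[0])/2; print("width",np.linalg.norm(r[0][:2]-l[0][:2]))
g=(w1["img"].min(2)>235).astype(np.uint8); n,lab,st,ce=cv2.connectedComponentsWithStats(g)
for i in range(1,n):
    if 240<ce[i][0]<275 and 160<ce[i][1]<195: print("cap",st[i],ce[i],onz(w1,*ce[i],.076))
# tray outline from w2
g=(w2["img"].min(2)>215).astype(np.uint8)
E
```

```text
pipe [0.52280418 0.06108605 0.046     ]
pin top [ 0.50093533 -0.29218665  0.106     ] collar [ 0.50157836 -0.29225102  0.048     ]
edge yaw 17.793234852675727 [ 0.469  -0.2779  0.044 ]
edge yaw 14.860434373012742 [ 0.4851 -0.3219  0.044 ]
width 0.046900812037183486
cap [264 161   3   1   3] [265. 161.] [0.44116568 0.25834354 0.076     ]
cap [268 163   1   1   1] [268. 163.] [0.44252555 0.26216568 0.076     ]
cap [245 164   4   9  16] [245.8125 167.5625] [0.45359035 0.23942061 0.076     ]
cap [268 165   4  12  28] [269.85714286 169.57142857] [0.44922999 0.26613859 0.076     ]
cap [249 170  20  19 303] [258.31683168 178.93729373] [0.46289153 0.25629549 0.076     ]
cap [245 174   1   1   1] [245. 174.] [0.46099823 0.24028552 0.076     ]
```

Emit:
step_arm:
  targets:
    - {"travel": [0.0085, -0.0095, 0], "angular": [0, 0, 0.036], "gripper": 0.6}
    - {"travel": [0.0085, -0.0095, -0.08], "angular": [0, 0, 0.036], "gripper": 0.6}
    - {"travel": [0.0085, -0.0095, -0.16], "angular": [0, 0, 0.036], "gripper": 0.6}
    - {"travel": [0.0085, -0.0095, -0.22], "angular": [0, 0, 0.036], "gripper": 0.6}
    - {"travel": [0.0085, -0.0095, -0.283], "angular": [0, 0, 0.036], "gripper": 0.6}
    - {"travel": [0.0085, -0.0095, -0.283], "angular": [0, 0, 0.036], "gripper": 0.6}
    - {"travel": [0.0085, -0.0095, -0.283], "angular": [0, 0, 0.036], "gripper": 0.6}

```text
t: 3.6
tool_pos: [0.501, -0.293, 0.0618]
tool_rot: [0.437, -3.11, -0.001]
contact_force: [0.3, -0.1, 0.4]
opening: 0.0514
grip_force: 0.0
```

Emit:
step_arm:
  targets:
    - {"travel": [0, 0, 0], "angular": [0, 0, 0], "gripper": 0}
    - {"travel": [0, 0, 0], "angular": [0, 0, 0], "gripper": 0}
    - {"travel": [0, 0, 0], "angular": [0, 0, 0], "gripper": 0}
    - {"travel": [0, 0, 0], "angular": [0, 0, 0], "gripper": 0}
    - {"travel": [0, 0, 0], "angular": [0, 0, 0], "gripper": 0}
    - {"travel": [0, 0, 0], "angular": [0, 0, 0], "gripper": 0}
    - {"travel": [0, 0, 0], "angular": [0, 0, 0], "gripper": 0}
  squeeze: 40

```text
t: 4.3
tool_pos: [0.5022, -0.295, 0.0643]
tool_rot: [-0.434, 3.108, -0.003]
contact_force: [-0.0, 2.4, 6.3]
opening: 0.0155
grip_force: 38.8
```

Emit:
step_arm:
  targets:
    - {"travel": [0, 0, 0.02], "angular": [0, 0, 0], "gripper": 0}
    - {"travel": [0, 0, 0.05], "angular": [0, 0, 0], "gripper": 0}
    - {"travel": [0, 0, 0.09], "angular": [0, 0, 0], "gripper": 0}
    - {"travel": [0, 0, 0.13], "angular": [0, 0, 0], "gripper": 0}
    - {"travel": [0, 0, 0.17], "angular": [0, 0, 0], "gripper": 0}
    - {"travel": [0, 0, 0.17], "angular": [0, 0, 0], "gripper": 0}
    - {"travel": [0, 0, 0.17], "angular": [0, 0, 0], "gripper": 0}

```text
t: 5.0
tool_pos: [0.5009, -0.2946, 0.1644]
tool_rot: [-0.434, 3.11, -0.002]
contact_force: [0.3, -0.2, -1.9]
opening: 0.0149
grip_force: 38.9
```

```bash
python3 - <<'E'
from h import *
o=ctrl.get_obs(); print(o["tool_pos"],o["tool_rot"],o["contact_force"])
out=[]
for n in("scene","side","wrist"):
    d=cam(n); np.save(f"pics/{n}4.npy",d,allow_pickle=True)
    p=proj(d,o["tool_pos"]); x,y=int(p[0]),int(p[1]); print(n,p)
    x=min(max(x,40),471);y=min(max(y,40),343)
    out.append(cv2.resize(d["img"][y-40:y+40,x-33:x+33,::-1],(266,322),interpolation=cv2.INTER_NEAREST)); print(x-33,y-40)
cv2.imwrite("pics/lift.png",np.hstack(out))
E
```

```text
[ 0.5008792  -0.29463116  0.16444414] [-4.34008627e-01  3.11025290e+00 -2.28783399e-03] [ 0.28892167 -0.19994018 -1.88418589]
scene [316.97330951 252.59970015]
283 212
side [345.76873055 268.42745366]
312 228
wrist [249.9752542  247.97899996]
216 207
```

View pics/lift.png

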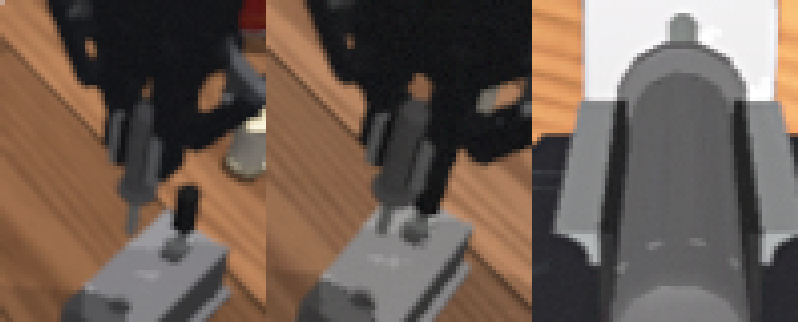

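```bash
python3 - <<'E'
from h import *
L=lambda k:np.load(f"pics/{k}.npy",allow_pickle=True).item()
S,D,W=L("scene4"),L("side4"),L("wrist4")
s,d,w=(315.3,269.8),(341.3,285.6),(252.7,209.6)
print(two(S,s,W,w),two(D,d,W,w),two(S,s,D,d))
for z in(.108,.110,.112):print(z,onz(W,*w,z))
# collar near edge (towards camera) at wrist (252.7,207+43/4.03)
for z in(.144,.146,.148):print("collar",z,onz(W,252.7,217.7,z))
E
```

```text
[ 0.50073472 -0.29437067  0.10730085] [ 0.49923798 -0.29486274  0.10936553] [ 0.50286708 -0.29489585  0.10699036]
0.108 [ 0.49817192 -0.29354272  0.108     ]
0.11 [ 0.49743888 -0.29375924  0.11      ]
0.112 [ 0.49670584 -0.29397576  0.112     ]
collar 0.144 [ 0.49032535 -0.2959149   0.144     ]
collar 0.146 [ 0.48952602 -0.29615032  0.146     ]
collar 0.148 [ 0.48872668 -0.29638575  0.148     ]
```

Emit:
step_arm:
  targets:
    - {"travel": [0.003, 0.06, 0.01], "angular": [0, 0, 0], "gripper": 0}
    - {"travel": [0.008, 0.14, 0.01], "angular": [0, 0, 0], "gripper": 0}
    - {"travel": [0.012, 0.22, 0.01], "angular": [0, 0, 0], "gripper": 0}
    - {"travel": [0.017, 0.3, 0.01], "angular": [0, 0, 0], "gripper": 0}
    - {"travel": [0.022, 0.38, 0.01], "angular": [0, 0, 0], "gripper": 0}
    - {"travel": [0.027, 0.46, 0.01], "angular": [0, 0, 0], "gripper": 0}
    - {"travel": [0.032, 0.53, 0.0], "angular": [0, 0, 0], "gripper": 0}
    - {"travel": [0.0365, 0.58, -0.02], "angular": [0, 0, 0], "gripper": 0}
    - {"travel": [0.0365, 0.593, -0.05], "angular": [0, 0, 0], "gripper": 0}
    - {"travel": [0.0365, 0.593, -0.073], "angular": [0, 0, 0], "gripper": 0}

```text
t: 6.15
tool_pos: [0.5212, 0.0629, 0.1173]
tool_rot: [0.438, -3.108, -0.001]
contact_force: [-0.5, 0.1, -0.8]
opening: 0.0148
grip_force: 39.1
```

Emit:
step_arm:
  targets:
    - {"travel": [0, 0, 0], "angular": [0, 0, 0], "gripper": 0}
    - {"travel": [0, 0, 0], "angular": [0, 0, 0], "gripper": 0}
    - {"travel": [0, 0, 0], "angular": [0, 0, 0], "gripper": 0}
    - {"travel": [0, 0, 0], "angular": [0, 0, 0], "gripper": 0}

```text
t: 6.55
tool_pos: [0.5233, 0.0608, 0.1208]
tool_rot: [-0.432, 3.11, -0.001]
contact_force: [-0.2, -0.6, -0.3]
opening: 0.0149
grip_force: 39.1
```

```bash
python3 - <<'E'
from h import *
o=ctrl.get_obs(); print(o["t"],o["tool_pos"],o["tool_rot"],o["contact_force"])
out=[]
for n in("scene","side","wrist"):
    d=cam(n); np.save(f"pics/{n}5.npy",d,allow_pickle=True)
    P=o["tool_pos"]-[0,0,.056]; p=proj(d,P); x,y=int(p[0]),int(p[1]); print(n,p,proj(d,(.5228,.0611,.046)))
    out.append(cv2.resize(d["img"][y-30:y+30,x-26:x+26,::-1],(266,307),interpolation=cv2.INTER_NEAREST)); print(x-26,y-30)
cv2.imwrite("pics/ins.png",np.hstack(out))
E
```

```text
6.55 [0.52334033 0.06080077 0.12079699] [-4.32261534e-01  3.10984201e+00 -5.90447927e-04] [-0.17193795 -0.59465344 -0.33373087]
scene [244.00055169 195.7164008 ] [243.90493454 200.642964  ]
218 165
side [252.48611909 196.96447262] [252.26237849 202.02095175]
226 166
wrist [251.53809138 210.7279928 ] [252.10816029 202.20735621]
225 180
```

View pics/ins.png

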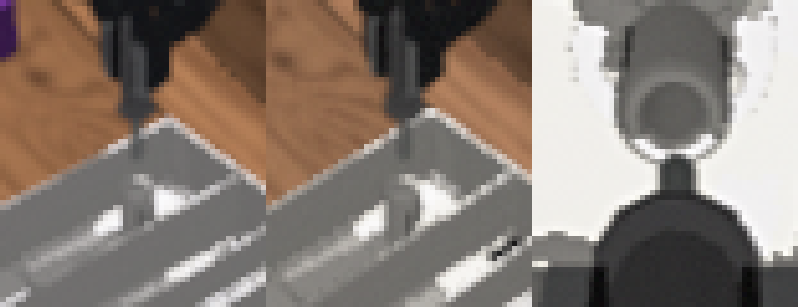

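The wrist crop shows the tip at about (253,211) and the mouth at (252,201). The tip is about 1.5 mm too far to +y, so I correct that and go in.

Emit:
step_arm:
  targets:
    - {"travel": [0, -0.0025, 0], "angular": [0, 0, 0], "gripper": 0}
    - {"travel": [0, -0.0025, -0.01], "angular": [0, 0, 0], "gripper": 0}
    - {"travel": [0, -0.0025, -0.02], "angular": [0, 0, 0], "gripper": 0}
    - {"travel": [0, -0.0025, -0.03], "angular": [0, 0, 0], "gripper": 0}
    - {"travel": [0, -0.0025, -0.04], "angular": [0, 0, 0], "gripper": 0}
    - {"travel": [0, -0.0025, -0.05], "angular": [0, 0, 0], "gripper": 0}
    - {"travel": [0, -0.0025, -0.05], "angular": [0, 0, 0], "gripper": 0}

```text
t: 7.4
tool_pos: [0.5216, 0.0601, 0.0882]
tool_rot: [0.434, -3.109, -0.001]
contact_force: [-0.5, -1.1, -0.7]
opening: 0.0151
grip_force: 39.1
```

Emit:
step_arm:
  targets:
    - {"travel": [0, 0, -0.01], "angular": [0, 0, 0], "gripper": 0}
    - {"travel": [0, 0, -0.02], "angular": [0, 0, 0], "gripper": 0}
    - {"travel": [0, 0, -0.028], "angular": [0, 0, 0], "gripper": 0}
    - {"travel": [0, 0, -0.034], "angular": [0, 0, 0], "gripper": 0}
    - {"travel": [0, 0, -0.037], "angular": [0, 0, 0], "gripper": 0}
    - {"travel": [0, 0, -0.037], "angular": [0, 0, 0], "gripper": 0}

```text
t: 8.0
tool_pos: [0.5224, 0.06, 0.0672]
tool_rot: [0.434, -3.111, -0.0]
contact_force: [-0.3, -1.0, -0.8]
opening: 0.0149
grip_force: 39.1
```

Keep lowering until the collar meets the mouth, in 1 mm steps.

Emit:
step_arm:
  targets:
    - {"travel": [0, 0, -0.0017], "angular": [0, 0, 0], "gripper": 0}
    - {"travel": [0, 0, -0.0034], "angular": [0, 0, 0], "gripper": 0}
    - {"travel": [0, 0, -0.005], "angular": [0, 0, 0], "gripper": 0}
    - {"travel": [0, 0, -0.005], "angular": [0, 0, 0], "gripper": 0}

```text
t: 8.4
tool_pos: [0.5231, 0.0601, 0.0662]
tool_rot: [-0.435, 3.111, -0.0]
contact_force: [-3.5, 0.9, 8.2]
opening: 0.0147
grip_force: 39.9
```

Emit:
step_arm:
  targets:
    - {"travel": [0, 0, -0.003], "angular": [0, 0, 0], "gripper": 0}
    - {"travel": [0, 0, -0.004], "angular": [0, 0, 0], "gripper": 0}
    - {"travel": [0, 0, -0.004], "angular": [0, 0, 0], "gripper": 0}

```text
t: 8.7
tool_pos: [0.5242, 0.06, 0.066]
tool_rot: [-0.434, 3.109, -0.001]
contact_force: [-5.9, -0.9, 17.4]
opening: 0.0152
grip_force: 40.6
```

```bash
python3 - <<'E'
from h import *
o=ctrl.get_obs(); print(o["t"],o["tool_pos"],o["tool_rot"],o["contact_force"])
out=[]
for n in("scene","side"):
    d=cam(n); p=proj(d,(.5225,.0605,.046)); x,y=int(p[0]),int(p[1])
    out.append(cv2.resize(d["img"][y-30:y+30,x-30:x+30,::-1],(400,400),interpolation=cv2.INTER_CUBIC))
cv2.imwrite("pics/in2.png",np.hstack(out))
E
```

```text
8.7 [0.52415869 0.060028   0.06597403] [-4.34327544e-01  3.10928975e+00 -7.76907275e-04] [-5.88926868 -0.91282412 17.42050171]
```

View pics/in2.png

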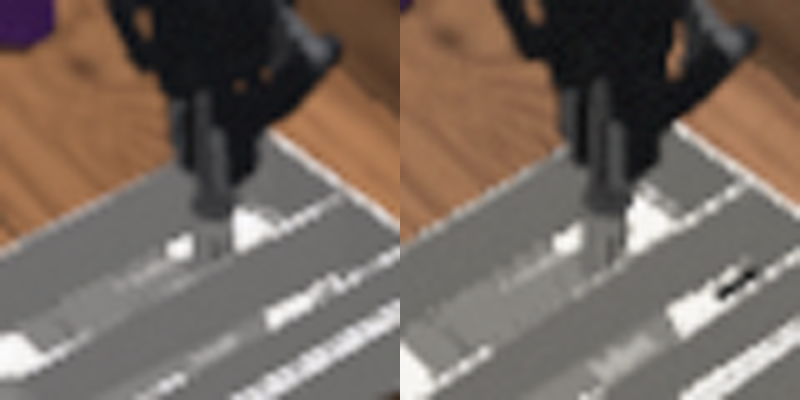

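The collar sits on the pipe's mouth (about (212,215) in the left crop), held by 17 N at TCP height 0.066, so the pin is fully in. Now it comes out and goes back to the caddy.

Emit:
step_arm:
  targets:
    - {"travel": [0, 0, 0.03], "angular": [0, 0, 0], "gripper": 0}
    - {"travel": [0, 0, 0.07], "angular": [0, 0, 0], "gripper": 0}
    - {"travel": [0, 0, 0.11], "angular": [0, 0, 0], "gripper": 0}
    - {"travel": [0, 0, 0.15], "angular": [0, 0, 0], "gripper": 0}
    - {"travel": [0, 0, 0.17], "angular": [0, 0, 0], "gripper": 0}
    - {"travel": [0, 0, 0.17], "angular": [0, 0, 0], "gripper": 0}
    - {"travel": [0, 0, 0.17], "angular": [0, 0, 0], "gripper": 0}

```text
t: 9.5
tool_pos: [0.5222, 0.06, 0.1633]
tool_rot: [0.434, -3.111, -0.0]
contact_force: [-0.5, 0.4, -1.8]
opening: 0.0151
grip_force: 39.2
```

Emit:
step_arm:
  targets:
    - {"travel": [-0.004, -0.06, 0], "angular": [0, 0, 0], "gripper": 0}
    - {"travel": [-0.008, -0.14, 0], "angular": [0, 0, 0], "gripper": 0}
    - {"travel": [-0.013, -0.22, 0], "angular": [0, 0, 0], "gripper": 0}
    - {"travel": [-0.018, -0.3, 0], "angular": [0, 0, 0], "gripper": 0}
    - {"travel": [-0.023, -0.38, 0], "angular": [0, 0, 0], "gripper": 0}
    - {"travel": [-0.028, -0.46, 0], "angular": [0, 0, 0], "gripper": 0}
    - {"travel": [-0.032, -0.53, 0], "angular": [0, 0, 0], "gripper": 0}
    - {"travel": [-0.0353, -0.58, 0], "angular": [0, 0, 0], "gripper": 0}
    - {"travel": [-0.0353, -0.59, 0], "angular": [0, 0, 0], "gripper": 0}
    - {"travel": [-0.0353, -0.59, -0.03], "angular": [0, 0, 0], "gripper": 0}

```text
t: 10.5
tool_pos: [0.502, -0.2957, 0.1469]
tool_rot: [-0.431, 3.11, -0.003]
contact_force: [0.6, 0.4, 0.3]
opening: 0.0151
grip_force: 39.3
```

Emit:
step_arm:
  targets:
    - {"travel": [0, 0, -0.02], "angular": [0, 0, 0], "gripper": 0}
    - {"travel": [0, 0, -0.04], "angular": [0, 0, 0], "gripper": 0}
    - {"travel": [0, 0, -0.04], "angular": [0, 0, 0], "gripper": 0}
    - {"travel": [0, 0, -0.04], "angular": [0, 0, 0], "gripper": 0}

```text
t: 10.9
tool_pos: [0.5013, -0.2932, 0.1215]
tool_rot: [0.436, -3.11, -0.001]
contact_force: [0.4, -0.6, -0.4]
opening: 0.0146
grip_force: 39.3
```

Emit:
step_arm:
  targets:
    - {"travel": [0, 0, -0.012], "angular": [0, 0, 0], "gripper": 0}
    - {"travel": [0, 0, -0.024], "angular": [0, 0, 0], "gripper": 0}
    - {"travel": [0, 0, -0.034], "angular": [0, 0, 0], "gripper": 0}
    - {"travel": [0, 0, -0.042], "angular": [0, 0, 0], "gripper": 0}
    - {"travel": [0, 0, -0.05], "angular": [0, 0, 0], "gripper": 0}
    - {"travel": [0, 0, -0.05], "angular": [0, 0, 0], "gripper": 0}

```text
t: 11.5
tool_pos: [0.5009, -0.2936, 0.091]
tool_rot: [0.434, -3.11, -0.002]
contact_force: [0.1, 0.7, -0.0]
opening: 0.0153
grip_force: 39.3
```

Tip is about 9 mm into the hole with no force. Continue to the seat (expected TCP about 0.064).

Emit:
step_arm:
  targets:
    - {"travel": [0, 0, -0.012], "angular": [0, 0, 0], "gripper": 0}
    - {"travel": [0, 0, -0.024], "angular": [0, 0, 0], "gripper": 0}
    - {"travel": [0, 0, -0.034], "angular": [0, 0, 0], "gripper": 0}
    - {"travel": [0, 0, -0.042], "angular": [0, 0, 0], "gripper": 0}
    - {"travel": [0, 0, -0.046], "angular": [0, 0, 0], "gripper": 0}
    - {"travel": [0, 0, -0.049], "angular": [0, 0, 0], "gripper": 0}
    - {"travel": [0, 0, -0.049], "angular": [0, 0, 0], "gripper": 0}

```text
t: 12.2
tool_pos: [0.5018, -0.2943, 0.0642]
tool_rot: [-0.434, 3.111, -0.001]
contact_force: [-2.5, 1.5, 5.9]
opening: 0.0151
grip_force: 39.9
```

Emit:
step_arm:
  targets:
    - {"travel": [0, 0, -0.001], "angular": [0, 0, 0], "gripper": 0.6}
    - {"travel": [0, 0, -0.001], "angular": [0, 0, 0], "gripper": 0.6}
    - {"travel": [0, 0, 0], "angular": [0, 0, 0], "gripper": 0.6}
    - {"travel": [0, 0, 0], "angular": [0, 0, 0], "gripper": 0.6}
    - {"travel": [0, 0, 0.05], "angular": [0, 0, 0], "gripper": 0.6}
    - {"travel": [0, 0, 0.12], "angular": [0, 0, 0], "gripper": 0.6}
    - {"travel": [0, 0, 0.19], "angular": [0, 0, 0], "gripper": 0.6}
    - {"travel": [0, 0, 0.26], "angular": [0, 0, 0], "gripper": 0.6}
    - {"travel": [0, 0, 0.28], "angular": [0, 0, 0], "gripper": 0.6}
    - {"travel": [0, 0, 0.28], "angular": [0, 0, 0], "gripper": 0.6}

```text
t: 13.2
tool_pos: [0.5026, -0.2949, 0.2338]
tool_rot: [-0.434, 3.107, -0.006]
contact_force: [0.4, -0.1, -0.3]
opening: 0.0517
grip_force: 0.0
```

```bash
python3 - <<'E'
from h import *
d=cam("wrist"); np.save("pics/w6.npy",d,allow_pickle=True); o=ctrl.get_obs(); print(o["t"],o["tool_pos"],o["opening"],o["contact_force"])
a=np.load("pics/w3.npy",allow_pickle=True).item()
def c(im,x,y): return cv2.resize(im[y:y+60,x:x+50,::-1],(400,480),interpolation=cv2.INTER_NEAREST)
p=proj(d,(.5012,-.2940,.075)); q=proj(a,(.5012,-.2925,.075)); print(p,q)
cv2.imwrite("pics/back.png",np.hstack([c(a["img"],int(q[0])-25,int(q[1])-30),c(d["img"],int(p[0])-25,int(p[1])-30)])); print(int(p[0])-25,int(p[1])-30)
E
```

```text
13.25 [ 0.50153285 -0.29408708  0.23083185] 0.05118715924151548 [ 0.25163989 -0.29610571 -0.96567044]
[253.66272355 176.78162873] [245.70100119 181.64878291]
228 146
```

View pics/back.png

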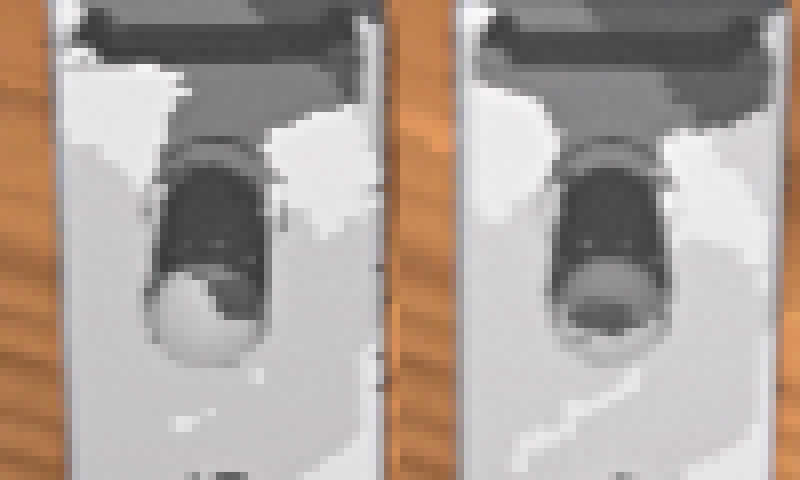

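The right crop matches the left (before) one: pin upright, collar on the caddy's top, so it is fully back. Now the cap.

Emit:
step_arm:
  targets:
    - {"travel": [-0.005, 0.07, 0], "angular": [0, 0, 0], "gripper": 0.6}
    - {"travel": [-0.01, 0.15, 0], "angular": [0, 0, 0], "gripper": 0.6}
    - {"travel": [-0.015, 0.23, 0], "angular": [0, 0, 0], "gripper": 0.6}
    - {"travel": [-0.02, 0.31, 0], "angular": [0, 0, 0], "gripper": 0.6}
    - {"travel": [-0.025, 0.39, 0], "angular": [0, 0, 0], "gripper": 0.6}
    - {"travel": [-0.03, 0.47, 0], "angular": [0, 0, 0], "gripper": 0.6}
    - {"travel": [-0.04, 0.55, 0], "angular": [0, 0, 0], "gripper": 0.6}
    - {"travel": [-0.05, 0.63, 0], "angular": [0, 0, 0], "gripper": 0.6}
    - {"travel": [-0.06, 0.71, 0], "angular": [0, 0, 0], "gripper": 0.6}
    - {"travel": [-0.064, 0.79, 0], "angular": [0, 0, 0], "gripper": 0.6}

```text
t: 14.25
tool_pos: [0.4608, 0.1816, 0.2272]
tool_rot: [0.434, -3.106, 0.001]
contact_force: [0.9, -0.3, -0.3]
opening: 0.0512
grip_force: 0.0
```

Emit:
step_arm:
  targets:
    - {"travel": [0, 0.08, 0], "angular": [0, 0, 0], "gripper": 0.6}
    - {"travel": [0, 0.125, 0], "angular": [0, 0, 0], "gripper": 0.6}
    - {"travel": [0, 0.125, 0], "angular": [0, 0, 0], "gripper": 0.6}
    - {"travel": [0, 0.125, 0], "angular": [0, 0, 0], "gripper": 0.6}
    - {"travel": [0, 0.125, 0], "angular": [0, 0, 0], "gripper": 0.6}

```text
t: 14.75
tool_pos: [0.4624, 0.2539, 0.2289]
tool_rot: [0.432, -3.109, 0.002]
contact_force: [0.5, -0.1, 0.9]
opening: 0.0511
grip_force: 0.0
```

```bash
python3 - <<'E'
from h import *
d=cam("wrist"); np.save("pics/w7.npy",d,allow_pickle=True); o=ctrl.get_obs(); print(o["t"],o["tool_pos"],o["opening"],abs(o["dq"]).max())
im=d["img"].astype(int); p=proj(d,(.463,.2555,.076)); print(p)
for th in(200,215,235):
    g=(im.min(2)>th).astype(np.uint8); n,lab,st,ce=cv2.connectedComponentsWithStats(g)
    for i in range(1,n):
        if abs(ce[i]-p).max()<30 and st[i][4]>60: print(th,st[i],ce[i],onz(d,*ce[i],.076).round(4))
h=cv2.cvtColor(d["img"],cv2.COLOR_RGB2HSV); g=((h[...,0]>125)&(h[...,0]<160)&(h[...,1]>120)&(h[...,2]>40)).astype(np.uint8)
n,lab,st,ce=cv2.connectedComponentsWithStats(g)
for i in range(1,n):
    if st[i][4]>100: print("purple",st[i],onz(d,st[i][0]+st[i][2]/2,st[i][1]+st[i][3]/2,.04).round(3))
E
```

```text
14.8 [0.46272287 0.25376129 0.22946126] 0.051278301448398025 0.008386177844901177
[253.30870162 180.66428907]
200 [261 161   9  20  62] [266.46774194 169.82258065] [0.447  0.2662 0.076 ]
200 [245 172  21  19 322] [255.23602484 180.63664596] [0.4624 0.2576 0.076 ]
215 [245 172  21  19 316] [255.30696203 180.61708861] [0.4623 0.2577 0.076 ]
235 [246 172  20  19 301] [255.22259136 180.64451827] [0.4624 0.2576 0.076 ]
purple [236  94  31  33 808] [0.391 0.233 0.04 ]
purple [295 123  38  33 967] [0.403 0.315 0.04 ]
purple [ 295  186   36   41 1003] [0.484 0.343 0.04 ]
purple [248 210  27  44 959] [0.538 0.288 0.04 ]
```

Emit:
step_arm:
  targets:
    - {"travel": [0, 0.0057, -0.03], "angular": [0, 0, 0], "gripper": 0.6}
    - {"travel": [0, 0.0057, -0.11], "angular": [0, 0, 0], "gripper": 0.6}
    - {"travel": [0, 0.0057, -0.19], "angular": [0, 0, 0], "gripper": 0.6}
    - {"travel": [0, 0.0057, -0.25], "angular": [0, 0, 0], "gripper": 0.6}
    - {"travel": [0, 0.0057, -0.302], "angular": [0, 0, 0], "gripper": 0.6}
    - {"travel": [0, 0.0057, -0.302], "angular": [0, 0, 0], "gripper": 0.6}
    - {"travel": [0, 0.0057, -0.302], "angular": [0, 0, 0], "gripper": 0.6}

```text
t: 15.5
tool_pos: [0.4631, 0.2576, 0.0497]
tool_rot: [0.432, -3.111, 0.0]
contact_force: [0.6, 0.6, 0.6]
opening: 0.051
grip_force: 0.0
```

Emit:
step_arm:
  targets:
    - {"travel": [0, 0, 0], "angular": [0, 0, 0], "gripper": 0.4}
    - {"travel": [0, 0, 0], "angular": [0, 0, 0], "gripper": 0}
    - {"travel": [0, 0, 0], "angular": [0, 0, 0], "gripper": 0}
    - {"travel": [0, 0, 0], "angular": [0, 0, 0], "gripper": 0}
    - {"travel": [0, 0, 0], "angular": [0, 0, 0], "gripper": 0}
    - {"travel": [0, 0, 0], "angular": [0, 0, 0], "gripper": 0}
  squeeze: 60

```text
t: 16.1
tool_pos: [0.465, 0.259, 0.0524]
tool_rot: [-0.434, 3.107, 0.001]
contact_force: [-0.1, -1.5, 7.0]
opening: 0.0241
grip_force: 59.0
```

Emit:
step_arm:
  targets:
    - {"travel": [0, 0, 0], "angular": [0, 0, 0], "gripper": 0}
    - {"travel": [0, 0, 0.03], "angular": [0, 0, 0], "gripper": 0}
    - {"travel": [0, 0, 0.08], "angular": [0, 0, 0], "gripper": 0}
    - {"travel": [0, 0, 0.14], "angular": [0, 0, 0], "gripper": 0}
    - {"travel": [0, 0, 0.2], "angular": [0, 0, 0], "gripper": 0}
    - {"travel": [0, 0, 0.2], "angular": [0, 0, 0], "gripper": 0}
    - {"travel": [0, 0, 0.2], "angular": [0, 0, 0], "gripper": 0}
  squeeze: 100

```text
t: 16.8
tool_pos: [0.4637, 0.2588, 0.1713]
tool_rot: [-0.434, 3.108, 0.001]
contact_force: [-0.3, 0.2, -1.1]
opening: 0.0231
grip_force: 98.1
```

```bash
python3 - <<'E'
from h import *
o=ctrl.get_obs(); print(o["t"],o["tool_pos"],o["tool_rot"],o["opening"],o["contact_force"],o["grip_force"])
P=o["tool_pos"]
for n in("scene","side","wrist"):
    d=cam(n); np.save(f"pics/{n}8.npy",d,allow_pickle=True); im=d["img"].astype(int)
    # sleeve blob: bright/neutral region near expected sleeve centre (TCP-.025)
    p=proj(d,P-[0,0,.025]); x0,y0=int(p[0])-20,int(p[1])-20; w=im[y0:y0+40,x0:x0+40]
    g=((w.max(2)-w.min(2)<28)&(w.min(2)>95)).astype(np.uint8); k,lab,st,ce=cv2.connectedComponentsWithStats(g)
    for i in range(1,k):
        if st[i][4]>60: print(n,"pred sleeve mid",p.round(1),"top",proj(d,P-[0,0,.005]).round(1),"rim",proj(d,P-[0,0,.047]).round(1),"blob",st[i]+[x0,y0,0,0,0],ce[i]+[x0,y0])
E
```

```text
16.8 [0.46370075 0.25883885 0.17127154] [-4.34153053e-01  3.10808234e+00  1.31624469e-03] 0.02313627749517777 [-0.32895512  0.18420857 -1.06876511] 98.09932351112366
scene pred sleeve mid [194.8 146.9] top [194.1 141.3] rim [195.5 152.9] blob [189 132  12  26 211] [193.87203791 146.83412322]
side pred sleeve mid [196.7 144.2] top [196.  138.2] rim [197.5 150.6] blob [189 129  14  28 246] [195.00406504 144.79674797]
wrist pred sleeve mid [252.1 231.3] top [252.1 245.8] rim [252.1 218.5] blob [ 232  211   40   40 1597] [251.53663118 230.49530369]
```

Emit:
step_arm:
  targets:
    - {"travel": [0.015, -0.05, 0], "angular": [0, 0, 0], "gripper": 0}
    - {"travel": [0.035, -0.12, 0], "angular": [0, 0, 0], "gripper": 0}
    - {"travel": [0.055, -0.19, 0], "angular": [0, 0, 0], "gripper": 0}
    - {"travel": [0.077, -0.26, 0], "angular": [0, 0, 0], "gripper": 0}
    - {"travel": [0.0985, -0.33, 0], "angular": [0, 0, 0], "gripper": 0}
    - {"travel": [0.0985, -0.33, -0.04], "angular": [0, 0, 0], "gripper": 0}
    - {"travel": [0.0985, -0.33, -0.09], "angular": [0, 0, 0], "gripper": 0}
    - {"travel": [0.0985, -0.33, -0.105], "angular": [0, 0, 0], "gripper": 0}
    - {"travel": [0.0985, -0.33, -0.105], "angular": [0, 0, 0], "gripper": 0}
    - {"travel": [0.0985, -0.33, -0.105], "angular": [0, 0, 0], "gripper": 0}

```text
t: 17.95
tool_pos: [0.5222, 0.0607, 0.1068]
tool_rot: [-0.435, 3.111, -0.0]
contact_force: [-0.4, 0.5, 0.0]
opening: 0.0232
grip_force: 98.3
```

```bash
python3 - <<'E'
from h import *
o=ctrl.get_obs(); print(o["t"],o["tool_pos"],o["opening"],o["contact_force"],o["grip_force"])
d=cam("wrist"); p=proj(d,(.5228,.0611,.046)); P=o["tool_pos"]; print("mouth",p,"rim",proj(d,P-[0,0,.049]))
im=d["img"]; y=int(p[1])
# sleeve column profile in wrist along rows near rim
for v in range(206,232,4): print(v,im[v,222:284:2].min(1))
E
```

```text
17.95 [0.52222289 0.06074851 0.10682827] 0.023224203444086648 [-0.39827677  0.48118262  0.0264126 ] 98.26701164245605
mouth [252.10565439 209.15460102] rim [251.86623535 213.90220193]
206 [234 236 225  82  90  90  89  92  90  91 102 118 120 129 152 158 158 155
 153 136  95  85  87  86  83  84  81 131 239 237 231]
210 [234 239 137  87  89  89 108 121 123 125 131 133 133 132 131 146 177 172
 173 126 121 121 118 116  96  84  82  82 232 244 120]
214 [234 240 100  87 112 119 123 125 127 128 128 131 132 131 130 130 127 126
 123 124 123 120 120 121 117 115 108  80 198 148  92]
218 [236 228  96 118 120 123 123 124 125 127 130 130 132 127 109 109 111 120
 125 126 122 120 120 120 118 116 115 112 122 233  78]
222 [239 133 115 119 121 122 121 125 120  91  91  91  91  90  92  89  89  91
  90  88  84  92 121 120 120 119 117 115 112 104  85]
226 [228 109 119 121 120 122 108  88  90  88  92  93  89  88  91  91  89  90
  91  89  89  85  88  82 113 119 116 115 114 109  86]
230 [202 114 122 123 124 108  89  92  91  89  91  94  91  93  91  91  87  91
  90  90  86  89  88  83  85  95 120 118 117 112  91]
```

The cap is aligned over the pipe (sleeve centre at u of about 252, mouth at 252.1). I descend to just above the barbs, checking the force.

Emit:
step_arm:
  targets:
    - {"travel": [0, 0, -0.01], "angular": [0, 0, 0], "gripper": 0}
    - {"travel": [0, 0, -0.02], "angular": [0, 0, 0], "gripper": 0}
    - {"travel": [0, 0, -0.03], "angular": [0, 0, 0], "gripper": 0}
    - {"travel": [0, 0, -0.04], "angular": [0, 0, 0], "gripper": 0}
    - {"travel": [0, 0, -0.045], "angular": [0, 0, 0], "gripper": 0}
    - {"travel": [0, 0, -0.045], "angular": [0, 0, 0], "gripper": 0}
  squeeze: 120

```text
t: 18.6
tool_pos: [0.5233, 0.061, 0.0794]
tool_rot: [-0.434, 3.108, 0.001]
contact_force: [5.7, 3.0, -1.1]
opening: 0.0227
grip_force: 118.9
```

Emit:
step_arm:
  targets:
    - {"travel": [0.0025, 0.0012, 0], "angular": [0, 0, 0], "gripper": 0}
    - {"travel": [0.0025, 0.0012, 0], "angular": [0, 0, 0], "gripper": 0}
    - {"travel": [0.0025, 0.0012, -0.006], "angular": [0, 0, 0], "gripper": 0}
    - {"travel": [0.0025, 0.0012, -0.006], "angular": [0, 0, 0], "gripper": 0}

```text
t: 19.0
tool_pos: [0.5237, 0.0612, 0.0755]
tool_rot: [-0.434, 3.111, 0.0]
contact_force: [3.4, 2.1, -1.2]
opening: 0.0223
grip_force: 118.9
```

Emit:
step_arm:
  targets:
    - {"travel": [0.0025, 0.0015, 0], "angular": [0, 0, 0], "gripper": 0}
    - {"travel": [0.0025, 0.0015, -0.004], "angular": [0, 0, 0], "gripper": 0}
    - {"travel": [0.0025, 0.0015, -0.008], "angular": [0, 0, 0], "gripper": 0}
    - {"travel": [0.0025, 0.0015, -0.011], "angular": [0, 0, 0], "gripper": 0}
    - {"travel": [0.0025, 0.0015, -0.011], "angular": [0, 0, 0], "gripper": 0}

```text
t: 19.5
tool_pos: [0.5257, 0.062, 0.0703]
tool_rot: [-0.434, 3.11, -0.0]
contact_force: [1.9, 1.5, 4.1]
opening: 0.0223
grip_force: 119.0
```

Lateral force is now small and the barbs are being met. Press on.

Emit:
step_arm:
  targets:
    - {"travel": [0.001, 0, -0.002], "angular": [0, 0, 0], "gripper": 0}
    - {"travel": [0.001, 0, -0.004], "angular": [0, 0, 0], "gripper": 0}
    - {"travel": [0.001, 0, -0.006], "angular": [0, 0, 0], "gripper": 0}
    - {"travel": [0.001, 0, -0.008], "angular": [0, 0, 0], "gripper": 0}
    - {"travel": [0.001, 0, -0.008], "angular": [0, 0, 0], "gripper": 0}

```text
t: 20.0
tool_pos: [0.5248, 0.062, 0.0636]
tool_rot: [0.434, -3.109, -0.0]
contact_force: [-0.0, 0.0, -0.2]
opening: 0.0222
grip_force: 118.6
```

Emit:
step_arm:
  targets:
    - {"travel": [0, 0, -0.003], "angular": [0, 0, 0], "gripper": 0}
    - {"travel": [0, 0, -0.006], "angular": [0, 0, 0], "gripper": 0}
    - {"travel": [0, 0, -0.009], "angular": [0, 0, 0], "gripper": 0}
    - {"travel": [0, 0, -0.011], "angular": [0, 0, 0], "gripper": 0}
    - {"travel": [0, 0, -0.011], "angular": [0, 0, 0], "gripper": 0}

```text
t: 20.5
tool_pos: [0.5263, 0.0621, 0.0607]
tool_rot: [0.435, -3.111, -0.0]
contact_force: [-5.4, -0.3, 15.5]
opening: 0.0227
grip_force: 120.6
```

Emit:
step_arm:
  targets:
    - {"travel": [-0.001, 0, -0.002], "angular": [0, 0, 0], "gripper": 0}
    - {"travel": [-0.001, 0, -0.004], "angular": [0, 0, 0], "gripper": 0}
    - {"travel": [-0.001, 0, -0.004], "angular": [0, 0, 0], "gripper": 0}
    - {"travel": [-0.001, 0, -0.004], "angular": [0, 0, 0], "gripper": 0}

```text
t: 20.9
tool_pos: [0.5266, 0.0622, 0.0606]
tool_rot: [-0.435, 3.11, -0.0]
contact_force: [-10.8, -0.1, 26.2]
opening: 0.0226
grip_force: 121.8
```

```bash
python3 - <<'E'
from h import *
d=cam("scene");s=cam("side");o=ctrl.get_obs(); print(o["t"],o["tool_pos"],o["opening"],o["contact_force"],o["grip_force"],abs(o["dq"]).max())
for c in(d,s):
    im=c["img"].astype(int); 
    for z in(.052,.046,.035): print(z,proj(c,(.524,.0615,z)).round(1))
    x,y=proj(c,(.524,.0615,.052)).astype(int)
    print(im[y-14:y+14:2,x-14:x+15:2].min(2))
E
```

```text
21.0 [0.52663873 0.06217338 0.06063698] 0.02264927443019141 [-11.00365466  -0.13282598  25.05969004] 121.84196949005127 0.0017530107021209473
0.052 [244.2 198.9]
0.046 [244.2 200.4]
0.035 [244.3 203.3]
[[ 71  72  72  60  19  17  20  16  21  18  42  19  20  17  17]
 [ 70  66  68  70  68  23  16  25  18  18  22  22  18  19  19]
 [ 71  69  69  73  64  15  59 101  47  19  20  17  21  29  61]
 [ 71  70  71  67  62  84 131 130  48  25  18  20  94  76  83]
 [ 69  72  68  71  72  98 131 133  65  46  21  33 106 186 137]
 [ 66  66  72  70  91  86 114 117  66  47  18  32 107 105 147]
 [ 71  69 109 115 110 103 114 120  76  47  22  42 106 107 107]
 [103 117 108 110 113 116 110 118  75  55  66 102 107 106 107]
 [110 110 110 109 119 128 114 116 109 118 125 112 108 107 107]
 [110 109 110 109 108 146 135 136 136 130 145 147 148 130 196]
 [111 109 109 109 106 113 117 120 118 111 149 233 157 175 110]
 [111 108 109 109 122 113 114 116 114 110 138 136 107 110 111]
 [110 110 117 132 120 112 115 116 155 120 110 110 111 109 109]
 [112 129 146 152 132 117 125 123 115 111 110 110 108 109 109]]
0.052 [252.5 20
[... 227 characters left out ...]
2  60]
 [ 77  75  70  75  70 103 129 128  78  56  19  22  19 102 162]
 [ 74  77  79  68  90  87 116 126  77  68  17  19  80 106 114]
 [ 74  78 132 114  99  89 113 106  82  70  21  18  87 105 105]
 [102 144 110 109 106  96 113 108  80  69  21  41  99 105 106]
 [125 106 105 106 119 114 113 106  92  73  75 127 104 105 106]
 [106 108 106 107 112 131 123 117 111 120 125 131 147 106 104]
 [108 106 106 105 102 144 133 136 135 127 105 238 165 145 180]
 [106 105 107 104 101 110 111 116 113 109 103 242 199 152 107]
 [106 106 119 122 108 109 111 113 113 108 108 141 108 108 105]
 [106 121 129 154 117 108 112 112 111 124 113 108 107 105 106]
 [122 146 145 129 112 117 112 126 149 108 108 106 105 106 105]]
```

Emit:
step_arm:
  targets:
    - {"travel": [-0.002, 0, 0], "angular": [0, 0, 0], "gripper": 0}
    - {"travel": [-0.003, 0, 0], "angular": [0, 0, 0], "gripper": 0}
    - {"travel": [-0.003, 0, 0], "angular": [0, 0, 0], "gripper": 0}
    - {"travel": [-0.003, 0, 0], "angular": [0, 0, 0], "gripper": 0}

```text
t: 21.4
tool_pos: [0.5259, 0.0621, 0.0605]
tool_rot: [-0.434, 3.107, -0.001]
contact_force: [-5.5, -0.6, 21.3]
opening: 0.0226
grip_force: 121.4
```

```bash
python3 -c "
from station import ctrl
print(ctrl.finish_job())"
```

```text
the job is handed in; nothing more can be done
None
```

I handed the job in at 21.4 s: the pin went fully down the standpipe and is back fully in its hole in the caddy, and the cap is over the barbs and down on its seat, with the fingers still gripping it and pressing at about 21 N; I took the click from the force readings (nearly none about 3 mm above the seat, then a hard stop).

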